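# Clean down the tube decapper and log it

## Robot

A 6-joint arm with a two-finger parallel gripper is mounted at the origin on the work surface. World frame = base frame: x ahead of the robot, y to its left, z up, the work surface at z = 0. Lengths are in m, angles in rad, forces in N, time in s.
With the tool pointing down it reaches from about 0.35 to 0.85 m from the base axis. Payload 8.1 kg.
Tool frame: the origin (TCP) lies between the finger pads; the fingertips stand 25 mm ahead of it and the grasp point (between the pads) lies 6 mm ahead of it; z points along the fingers, y is the line along which they close (so a half turn about z gives the same grasp; the last joint's range is limited). The gripper opens to 93 mm and grips with 3 to 60 N. Pads are 15 mm wide; open, the fingers measure 128 mm over their backs; the gripper's body (75 mm by 188 mm) begins 65 mm behind the grasp point.
Start: joints at [1.168, 0.13, 1.488, -0, 1.523, -0.085], TCP at [0.187, 0.57, 0.244] pointing down, gripper open.
Joint ranges: [-2.96, 2.96], [-0.89, 2.26], [0.02, 2.5], [-1.34, 4.48], [0, 2.73], [-2.66, 2.66]. Speed limits (rad/s): [2.39, 2.39, 2.79, 3.14, 3.14, 3.14].

## Interface

Orientations are given as a rotation vector (axis times angle).
In Python, from plant import robot gives the robot as it stands.
- The arm moves only by the tool arm_command, never from a script. Its argument "increments" is text: rows parted by semicolons, each of 5 numbers parted by spaces: the closure, from 0 (fully open) to 1 (shut), then the shift along the tool's x, y, z in mm, then the turn about the tool's z in rad. A call has 1 to 5 rows; each row is the pose to reach, as a shift and turn from the pose commanded when the call began, along the tool's axes at that moment; what a row does not reach only later rows make up. A row lasts 1/10 s, in which the tool goes at most 50 mm and 8.59 degrees, less where a joint would pass 70% of its speed; a pose out of reach is approached as far as the arm can. A call with a gripper value outside its range is refused whole. The fingers move at their own pace and stop on an object; "grip_force" is the grip in N (left out, the last holds). Time passes only in rows, so rows that repeat a pose let the fingers close. It gives the time, the measured TCP pose, the force, the opening and the grip force at its end, in the units of the state.
- robot.read_state(): the state, without advancing time (a new reading comes with each control period).
- robot.read_camera(name): name is "scene" or "top" or "wrist"; returns the picture (420x560x3 uint8, blue, green, red); there is no depth.
- robot.camera_model(name): a dict with "fx", "fy", "cx", "cy" (pixels), "eye" and "rotation" of the camera in the world. Camera axes: x right, y down, z forward; pixel columns grow to the right and rows downward; lengths in m; the calibration is good to about 2 mm. A picture is of the moment at which its call begins: read the wrist's pose just before it. camera_model takes no time and is no camera call; for the wrist camera it gives the pose at the moment of the call.
- robot.close_job(): hands the job in; it is judged then, once.
The state is a dict: "t": time; "q": joint angles; "dq": joint speeds; "joint_torque": joint torques, N m; "tool_pos": TCP position; "orientation": TCP orientation; "force": force on the tool from outside, world axes, zero at the start; "wrist_torque": the same for the moment, N m; "opening": finger opening in m; "gripper_force": force on a finger pad.
Only numpy, scipy, OpenCV 4.12 (cv2) and the standard library are available. Lean on these libraries where they do the work, as an engineer would, in place of code of your own. Each camera call takes 0.05 s, during which the arm holds its last target. There are 200 camera calls.

## Task

The decapper on this lab bench needs its clean-down: with the brush, and never with the fingers, sweep every scrap piece off its steel bed into the grey catch tray at the bed's open side, and stand the brush back on its rubber mat, bristles down. Then slide the white guard sleeve, flange down, fully home over the suction spigot, and only after that log the job: hold the scanner still with its window squarely facing the middle of the bar-code label, about 8 cm away, for two seconds. Finally lay the scanner back flat on its own mat, let go of everything, and leave the other bench things where they stand.

Things in the scene. Friction and masses are not known exactly. Their poses are not given: they have to be found in the camera images.
- station: Fixed white decapper. Origin on the bench under its bed; x roughly away from the robot, y from the bed to the catch tray. Spans x +-110, y -230 to +190 mm. The steel-topped bed, 40 mm high, is free over x +-100, y -130 to +90 mm; fences 10 mm thick stand 20 mm above it along both x sides and the -y end; the +y end is open and drops into the tray.
- bed (a point): Point on the bed surface, 40 mm above the bench, straight above the station's origin; axes as the station's.
- tray (a point): Catch tray fixed at the station's +y end: centre of its inner floor (5 mm above the bench, 35 mm below the bed), axes as the station's. Inside 208 mm (x) by 94 mm (y); walls 45 mm above the bench, the side to the bed being the bed's own end face.
- spigot (a point): Vertical steel suction spigot, fixed, 29.6 mm diameter, 52 mm tall, its top 10 mm tapering to 18 mm diameter. This point is on its axis at its foot, on a white pod whose top is 30 mm above the bench, at station x -70, y -190 mm.
- label (a point): Centre of the bar-code label (64 mm wide, 46 mm high), about 100 mm above the bench, on the 45 degree panel, facing up and towards the robot, of the fixed console just beyond the bed's far fence (180 mm wide, 130 mm high). z points squarely out of the label, y runs level across it.
- mat_a: The brush's mat: black rubber, fixed, 190 mm (x) by 100 mm (y), 4 mm thick; origin under its centre on the bench. It lies either to the left or to the right of the station.
- mat_b: The scanner's mat: the same as the brush's mat, on the other side of the station.
- brush: Wooden block brush, rigid black bristles, 0.18 to 0.29 kg, standing bristles down on its mat. Origin at the centre of the bristle tips, z up. Bristles 110 (x) by 46 (y), 40 mm high; wooden head 114 by 50 mm up to z = 56; on top a ridge handle 90 mm long (x), 24 mm thick (y), z 56 to 98 mm.
- scanner: Grey hand scanner, 0.2 kg, lying on its mat with its handle level. Origin under the handle, z up, x towards the head. Handle x -75 to +50, 42 mm wide (y), z 0 to 28 mm; at its front a head 56 mm wide, bent 45 degrees down but clear of the mat, x 35 to 95, z 8 to 68 mm. Centre of mass near x = -4 mm.
- window (a point): Centre of the scanner's glass window (46 by 26 mm) at the head's end, at x 83, z 20 mm in the scanner's frame. Its z axis is the line of sight, forwards and 45 degrees down when the handle is level; its y axis is the scanner's y.
- sleeve: White rigid guard sleeve, open at both ends, 85 mm tall, standing flange down. Origin at the centre of its underside, z up. Tube 44 mm outside and 33 mm inside diameter; flange at the bottom 64 mm diameter, 10 mm thick. 0.07 to 0.12 kg. Fully home when its flange sits on the pod.
- scrap0: Spent screw cap: grey plastic disc 36 mm diameter, 24 mm high; origin at the centre of its underside. The number on the bed varies from 3 to 6; absent ones read None. To be brushed, never touched by the gripper.
- scrap1: Spent screw cap: grey plastic disc 36 mm diameter, 24 mm high; origin at the centre of its underside. The number on the bed varies from 3 to 6; absent ones read None. To be brushed, never touched by the gripper.
- scrap2: Spent screw cap: grey plastic disc 36 mm diameter, 24 mm high; origin at the centre of its underside. The number on the bed varies from 3 to 6; absent ones read None. To be brushed, never touched by the gripper.
- scrap3: Broken corner of a tube rack: grey plastic L-shaped block 42 by 30 mm, 14 mm high with a 12 mm step at one end; origin under the centre of its base. The number on the bed varies from 3 to 6; absent ones read None. To be brushed, never touched by the gripper.
- scrap4: Broken corner of a tube rack: grey plastic L-shaped block 42 by 30 mm, 14 mm high with a 12 mm step at one end; origin under the centre of its base. The number on the bed varies from 3 to 6; absent ones read None. To be brushed, never touched by the gripper.
- scrap5: Broken corner of a tube rack: grey plastic L-shaped block 42 by 30 mm, 14 mm high with a 12 mm step at one end; origin under the centre of its base. The number on the bed varies from 3 to 6; absent ones read None. To be brushed, never touched by the gripper.
- dropper: Bystander: small white dropper bottle, 44 mm diameter, 110 mm tall, upright. Leave alone.
- reagent: Bystander: yellow bottle, 56 mm diameter, 140 mm tall, upright. Leave alone.
- petri: Bystander: clear culture dish, 90 mm diameter, 16 mm high. Leave alone.
- slide_box: Bystander: blue slide box 100 by 60 by 32 mm. Leave alone.
- pen_pot: Bystander: dark metal pot, 72 mm diameter, 90 mm tall (150 mm with the sticks in it). Leave alone.
Not all that is in view belongs to the job. What is shaped like the mat_b but orange is not meant.

How it is judged:
On the way, in this order (a step that is already met when the one before it is completed fails the run):
1. the brush is down on the bed to sweep it (x of brush in the frame of bed between -0.1 and 0.1 m and y of brush in the frame of bed between -0.13 and 0.1 m and z of brush in the frame of bed below 0.02 m), for 0.2 s.
2. every scrap piece lies in the catch tray (x of scrap0 in the frame of tray between -0.105 and 0.105 m and y of scrap0 in the frame of tray between -0.048 and 0.05 m and z of each of scrap0, scrap1, scrap2, scrap3, scrap4, scrap5 in the frame of tray below 0.05 m and x of scrap1 in the frame of tray between -0.105 and 0.105 m and y of scrap1 in the frame of tray between -0.048 and 0.05 m and x of scrap2 in the frame of tray between -0.105 and 0.105 m and y of scrap2 in the frame of tray between -0.048 and 0.05 m and x of scrap3 in the frame of tray between -0.105 and 0.105 m and y of scrap3 in the frame of tray between -0.048 and 0.05 m and x of scrap4 in the frame of tray between -0.105 and 0.105 m and y of scrap4 in the frame of tray between -0.048 and 0.05 m and x of scrap5 in the frame of tray between -0.105 and 0.105 m and y of scrap5 in the frame of tray between -0.048 and 0.05 m), for 0.3 s.
3. the guard sleeve is fully home on the spigot (horizontal distance between sleeve and spigot below 0.005 m and z of sleeve in the frame of spigot below 0.004 m and angle between sleeve's own z axis and vertical below 0.08 rad), for 0.3 s.
4. the scanner is held still, aimed squarely at the label from 5 to 11 cm, for 1.5 s (x of label in the frame of window between -0.015 and 0.015 m and y of label in the frame of window between -0.015 and 0.015 m and z of label in the frame of window between 0.05 and 0.11 m and angle between the z axis of window and the z axis of label, either way round below 0.26 rad and linear speed of scanner below 0.03 m/s), for 1.5 s.
At the end, for the whole second after the job is handed in: All scrap inside the tray; sleeve upright, within 5 mm of the spigot axis and 4 mm of the pod; brush standing and scanner lying level on their own mats (origins within 60 mm along, 40 mm across of the mat centres), released and at rest (all of step 2 and all of step 3 and x of brush in the frame of mat_a between -0.06 and 0.06 m and y of brush in the frame of mat_a between -0.04 and 0.04 m and z of brush in the frame of mat_a below 0.01 m and angle between each of brush, scanner's own z axis and vertical below 0.12 rad and linear speed of each of brush, scanner below 0.03 m/s and x of scanner in the frame of mat_b between -0.06 and 0.06 m and y of scanner in the frame of mat_b between -0.04 and 0.04 m and z of scanner in the frame of mat_b below 0.01 m); the robot touches nothing.
It fails at once if the fingers touch a scrap piece (contact force between the fingers and scrap0 above 0.5 N or contact force between the fingers and scrap1 above 0.5 N or contact force between the fingers and scrap2 above 0.5 N or contact force between the fingers and scrap3 above 0.5 N or contact force between the fingers and scrap4 above 0.5 N or contact force between the fingers and scrap5 above 0.5 N).
It fails at once if another bench thing is moved more than 3 cm (distance of any of dropper, reagent, petri, slide_box, pen_pot from where it was at the start of the episode above 0.03 m).
Of scrap0, scrap1, scrap2, scrap3, scrap4, scrap5 only 3 to 6 are there at a start; the rules pass over those that are not, and their reading is None.
At some moment in a run one of brush, sleeve, scanner may be knocked a few centimetres aside while the robot is not near it.
Once in a run the grip may slacken for a moment while it holds something.
It also fails if it takes over 208 s, if anything falls off the work surface, if the arm or the gripper's body presses on something with over 40 N, if the wrist force passes 120 N, or if a joint passes its speed limit or range.

## Working session

There is one attempt and no reset: what is moved stays moved. The work goes in short steps, Python scripts to look and compute and a tool call to move; the robot and the scene stay as the last step left them, time stands still between calls to the robot, and variables do not carry over. Pictures are saved under pics/ and viewed, at most 14 in all, crops included, and the job is handed in when it is done.

Besides the shell and the picture viewer there is one more tool, called after ">>>" as name(argument=value, ...) on one line, values as JSON. arm_command: Moves the arm, as the interface text tells. Its arguments: {"type":"object","properties":{"increments":{"type":"string"},"grip_force":{"type":"number"}},"required":["increments"]}

```bash
ls; mkdir -p pics; python3 - <<'E'
from plant import robot
import cv2,numpy as np
np.set_printoptions(precision=4,suppress=True)
print(robot.read_state())
for n in ("scene","top"):
    m=robot.camera_model(n); print(n,m)
    cv2.imwrite(f"pics/{n}0.png",cv2.resize(robot.read_camera(n),(800,600),interpolation=cv2.INTER_CUBIC))
E
```

```text
pics
{'t': 0.0, 'q': array([ 1.1676,  0.1312,  1.4893, -0.    ,  1.523 , -0.0854]), 'dq': array([ 0.001 , -0.    , -0.0014, -0.0006, -0.0026, -0.0008]), 'joint_torque': array([ -0.0014, -55.9805, -49.1791,   0.0772,   0.0343,  -0.0001]), 'tool_pos': array([0.1873, 0.5695, 0.2426]), 'orientation': array([-0.497 , -3.1016,  0.0029]), 'force': array([0.4026, 0.3717, 0.7264]), 'wrist_torque': array([ 0.0197, -0.0265,  0.0432]), 'gripper_force': 0.0, 'opening': 0.0928082214894821}
scene {'fx': 388.1012556944622, 'fy': 388.1012556944622, 'cx': 282.02473530174916, 'cy': 211.9799064341518, 'eye': array([ 1.1641, -0.3445,  0.6326]), 'rotation': array([-1.9247, -1.1691,  0.6257])}
top {'fx': 396.9767757409464, 'fy': 396.9767757409464, 'cx': 273.47022108956133, 'cy': 208.6988872490117, 'eye': array([ 0.3113, -0.0103,  1.1004]), 'rotation': array([-2.1666,  2.1046, -0.1548])}
```

View pics/top0.png

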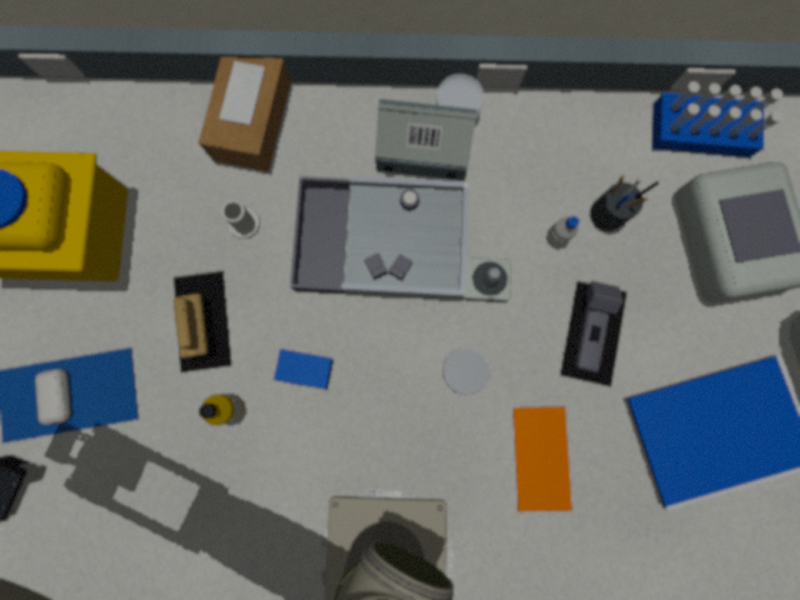

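View pics/scene0.png

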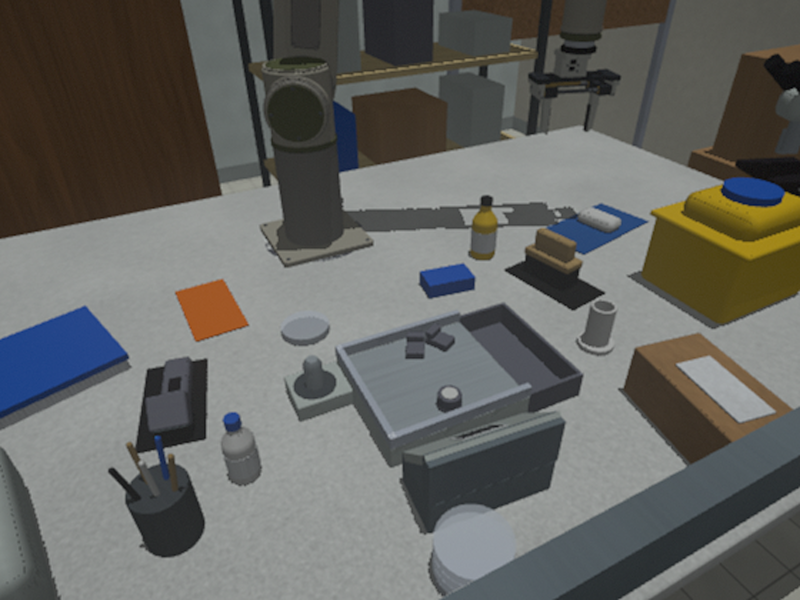

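The top view (800x600) shows three scraps: a cap at (410,198) and L-blocks at (375,265) and (400,266).

| Thing | Pixel (top view) | Notes |
|---|---|---|
| Brush | (190,325) | On the left black mat, (203,322) |
| Scanner | (595,330) | On the right black mat; orange look-alike at (542,458) |
| Sleeve | (240,218) | White, tube with flange |
| Dropper | (563,232) | White with a blue cap, so not the sleeve |
| Spigot | (490,275) | |
| Label | (424,136) | |
| Tray | (325,235) | |

The scene view agrees, with the sleeve at (600,325).

```bash
cat > h.py <<'E'
from plant import robot
import cv2,numpy as np
from scipy.spatial.transform import Rotation as R
np.set_printoptions(precision=4,suppress=True)
def ray(m,uv):
    d=np.array([(uv[0]-m['cx'])/m['fx'],(uv[1]-m['cy'])/m['fy'],1.])
    return R.from_rotvec(m['rotation']).apply(d)
def plane(m,uv,z):
    d=ray(m,uv); return m['eye']+d*(z-m['eye'][2])/d[2]
def proj(m,p):
    c=R.from_rotvec(m['rotation']).inv().apply(np.array(p)-m['eye'])
    return np.array([m['fx']*c[0]/c[2]+m['cx'],m['fy']*c[1]/c[2]+m['cy']])
def tri(m1,a,m2,b):
    d1,d2=ray(m1,a),ray(m2,b)
    s=np.linalg.lstsq(np.c_[d1,-d2],m2['eye']-m1['eye'],rcond=None)[0]
    p,q=m1['eye']+s[0]*d1,m2['eye']+s[1]*d2
    return (p+q)/2,np.linalg.norm(p-q)
def blob(mask,roi,n=1):
    "largest contours in roi (x0,y0,x1,y1): area, minAreaRect, corners"
    k=np.zeros_like(mask);x0,y0,x1,y1=roi;k[y0:y1,x0:x1]=mask[y0:y1,x0:x1]
    cs=sorted(cv2.findContours(k,cv2.RETR_EXTERNAL,cv2.CHAIN_APPROX_NONE)[0],key=cv2.contourArea)[::-1][:n]
    return [(cv2.contourArea(c),cv2.minAreaRect(c),cv2.boxPoints(cv2.minAreaRect(c)),c) for c in cs]
def to_tool(s,v):
    "world shift -> tool-axis mm"
    return R.from_rotvec(s['orientation']).inv().apply(v)*1000
E
python3 - <<'E'
from h import *
m=robot.camera_model('top');I=robot.read_camera('top');cv2.imwrite('pics/top_raw.png',I)
J=robot.read_camera('scene');cv2.imwrite('pics/scene_raw.png',J)
hsv=cv2.cvtColor(I,cv2.COLOR_BGR2HSV)
print(R.from_rotvec(m['rotation']).as_matrix())
dark=cv2.inRange(hsv,(0,0,0),(180,255,40))
wood=cv2.inRange(hsv,(8,70,50),(28,255,255))
def show(n,mask,roi,z,k=1):
    for a,r,b,c in blob(mask,roi,k):
        print(n,int(a),'c',np.array(r[0]),plane(m,r[0],z)[:2],'size',np.array(r[1]),'corners',[plane(m,q,z)[:2].round(4).tolist() for q in b])
show('matA',dark,(118,185,168,265),.004)
show('matB',dark,(390,190,445,275),.004)
show('wood',wood,(115,195,155,258),.102)
# station: sample intensities along a row/col for edges
g=cv2.cvtColor(I,cv2.COLOR_BGR2GRAY)
tray=cv2.inRange(g,60,95); 
print('row165',g[165,195:365]); print('col280',g[100:225,280]);print('col220',g[100:225,220])
print('sp',g[175:215,325:362][::3])
C=np.hstack([cv2.resize(I[100:280,110:230],None,fx=3,fy=3,interpolation=cv2.INTER_CUBIC),cv2.resize(I[100:280,330:450],None,fx=3,fy=3,interpolation=cv2.INTER_CUBIC)])
cv2.imwrite('pics/crop1.png',C)
cv2.imwrite('pics/crop2.png',cv2.resize(I[60:220,190:370],None,fx=3.7,fy=3.7,interpolation=cv2.INTER_CUBIC))
E
```

```text
[[ 0.0297 -0.9876  0.1544]
 [-0.9995 -0.028   0.0127]
 [-0.0082 -0.1548 -0.9879]]
matA 1199 c [140.9715 224.6811] [0.4272 0.3715] size [64.9559 33.5807] corners [[0.513, 0.4341], [0.5242, 0.3402], [0.3435, 0.3105], [0.3326, 0.402]]
matB 974 c [415.1495 233.2651] [ 0.4252 -0.3891] size [33.9684 65.7522] corners [[0.3426, -0.3262], [0.5235, -0.3607], [0.5096, -0.4535], [0.3296, -0.4168]]
wood 797 c [132.9846 227.377 ] [0.4094 0.3571] size [44.4044 19.7215] corners [[0.4618, 0.3938], [0.4695, 0.3442], [0.3578, 0.3211], [0.3503, 0.3699]]
row165 [145 146 147 144 145 144 144 140 142 140 129 105  80  55  39  48  71  84
  87  85  87  90  88  89  89  88  90  91  87  87  90  90  87  90  87  88
  86  89  88  89  87  89  88  86  89  88  89 100 115 128 133 131 133 133
 133 135 133 134 131 132 134 132 131 130 133 131 130 132 131 132 132 130
 131 131 129 130 130 131 130 131 131 130 130 132 129 129 130 130 131 130
 131 131 132 129 130 131 132 131 130 129 131 131 132 129 130 129 129 128
 129 130 128 128 128 130 129 128 127 128 129 128 127 127 127 127 126 124
 124 123 125 135 138 140 142 142 139 142 1
[... 2641 characters left out ...]
  54  54  57  58  57  55  58  61  74  97 124 138 142 141 142 144 144 148
  148]
 [147 147 147 146 148 146 147 147 145 139 132 120 103  85  79  71  65  65
   64  64  68  70  78  90 107 125 137 144 144 144 143 139 136 140 144 144
  142]
 [ 98 106 105 107 111 114 116 118 120 121 123 124 123 123 124 121 118 109
  105 105 114 124 129 132 136 137 138 140 141 141 141 137 138 143 146 146
  146]
 [134 130 124 123 125 127 125 126 123 124 125 125 125 125 117 105  96  96
   95  95  96  99  97  97  95  96  98  98  99 108 127 137 144 144 144 146
  146]
 [143 145 145 145 144 144 144 143 143 144 145 144 144 145 145 145 144 143
  143 145 147 146 145 144 145 144 144 144 146 144 148 145 144 146 144 144
  145]]
```

View pics/crop1.png

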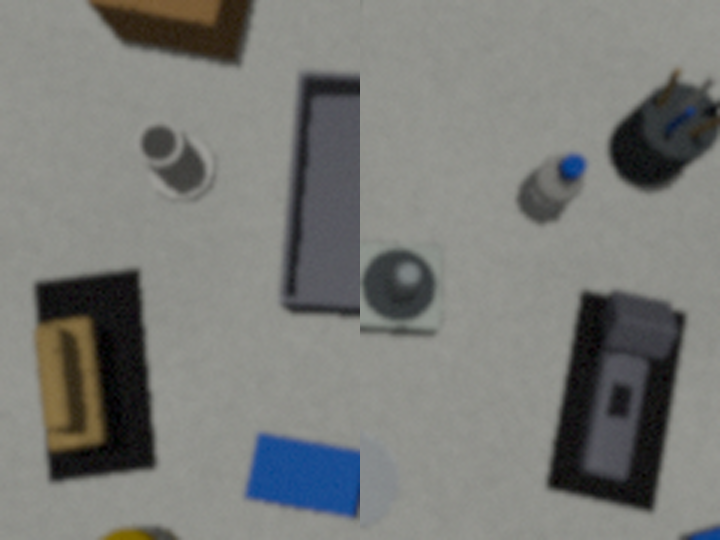

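View pics/crop2.png

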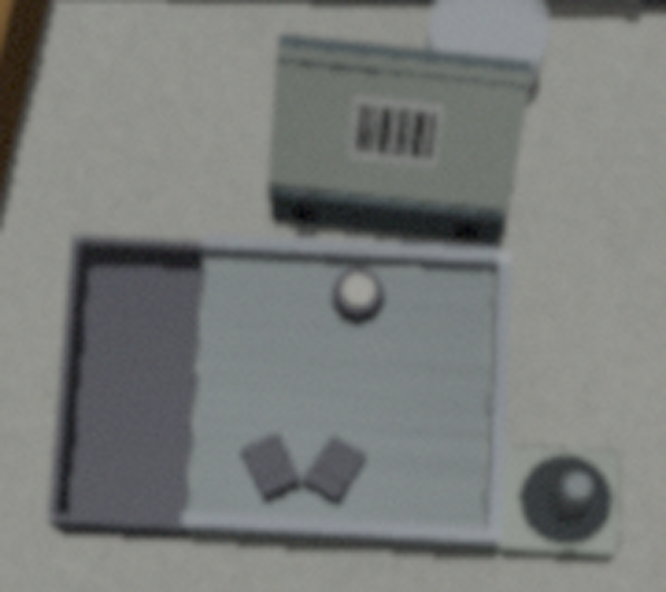

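Crop 1 confirms three picks:
- The brush is on the left mat. Its ridge side face shows as a dark strip at (62-85, 330-433).
- The sleeve is the open tube at (160,145), with its flange at (183,170).
- The scanner is the grey one on the black right mat, with its head at the far end.

Crop 2 shows the tray, bed, label (397,132), spigot tip (576,487), cap (358,295) and L-blocks (270,468) and (335,470).

```bash
python3 - <<'E'
from h import *
m=robot.camera_model('top');n=robot.camera_model('scene')
c2=lambda u,v:np.array([u/3.7+190,v/3.7+60]); c1=lambda u,v:np.array([u/3+110,v/3+100]); c1r=lambda u,v:np.array([(u-360)/3+330,v/3+100])
P=lambda s,uv,z:print(s,plane(m,uv,z)[:2])
TFL=plane(m,c2(77,242),.045);TNL=plane(m,c2(53,525),.045)
FR=plane(m,c2(510,252),.06);NR=plane(m,c2(498,540),.06)
PN=plane(m,c2(615,557),.03);PF=plane(m,c2(620,447),.03)
for k in 'TFL TNL FR NR PN PF'.split():print(k,eval(k)[:2])
ey=(TFL-FR)[:2];ex=(TFL-TNL)[:2]
print('len',np.hypot(*ey),np.hypot(*ex),'yaw',np.arctan2(-ey[0],ey[1]),np.arctan2(ex[1],ex[0]))
P('spig tip',c2(576,487),.082);P('disc',c2(566,499),.032);P('label',c2(397,132),.1)
print('label tri',tri(m,c2(397,132),n,np.array([478,433])*.7))
P('cap',c2(358,295),.064);P('L1',c2(270,468),.054);P('L2',c2(335,470),.054)
P('ridge side foot',c1(85,382),.06);P('head right edge',c1(104,382),.06);P('ridge side ends',c1(80,330),.06);P('',c1(85,433),.06);P('ridge top right edge',c1(62,382),.102)
P('sleeve top',c1(160,145),.085);P('flange',c1(183,170),.01)
P('scanner handle front/back',c1r(628,360),.032);P('',c1r(603,478),.032)
print('sleeve/spig tri',tri(m,c1(160,140),n,np.array([603,306])*.7),tri(m,c2(576,487),n,np.array([312,360])*.7))
s=robot.read_state();w=robot.camera_model('wrist');print(s['tool_pos'],R.from_rotvec(s['orientation']).as_matrix(),w, R.from_rotvec(s['orientation']).inv().apply(w['eye']-s['tool_pos']),(R.from_rotvec(s['orientation']).inv()*R.from_rotvec(w['rotation'])).as_matrix())
E
```

```text
TFL [0.7061 0.1848]
TNL [0.4896 0.1907]
FR [ 0.7013 -0.139 ]
NR [ 0.4852 -0.1322]
PN [ 0.48   -0.2218]
PF [ 0.5629 -0.2257]
len 0.3238353076443644 0.21662546432026428 yaw -0.014910789362921176 -0.026951975789305464
spig tip [ 0.521  -0.1842]
disc [ 0.522  -0.1854]
label [ 0.7746 -0.0519]
label tri (array([ 0.7769, -0.0504,  0.0972]), np.float64(0.0036757614722395067))
cap [ 0.6638 -0.0273]
L1 [0.5346 0.0333]
L2 [ 0.5344 -0.014 ]
ridge side foot [0.414  0.3584]
head right edge [0.4145 0.3417]
ridge side ends [0.4601 0.3667]
 [0.3693 0.3547]
ridge top right edge [0.4093 0.363 ]
sleeve top [0.6241 0.3004]
flange [0.6232 0.2997]
scanner handle front/back [ 0.4586 -0.3917]
 [ 0.3523 -0.3667]
sleeve/spig tri (array([0.6295, 0.3017, 0.084 ]), np.float64(0.001717943913754019)) (array([ 0.5224, -0.183 ,  0.0778]), np.float64(0.003890941228935002))
[0.1873 0.5697 0.243 ] [[-0.9499  0.3125 -0.0004]
 [ 0.3125  0.9499 -0.001 ]
 [ 0.0001 -0.0011 -1.    ]] {'fx': 373.3474065434888, 'fy': 373.3474065434888, 'cx': 280.0300514260707, 'cy': 207.951543430764, 'eye': array([0.1251, 0.5904, 0.384 ]), 'rotation': array([2.3795, 1.7236, 0.2072])} [ 0.0656  0.     -0.141 ] [[ 0.0006 -0.971  -0.2391]
 [ 1.      0.0007 -0.0002]
 [ 0.0004 -0.2391  0.971 ]]
```

>>> arm_command(increments="0 -45 -19 2 -0.1; 0 -90 -38 4 -0.2; 0 -135 -57 6 -0.3; 0 -180 -76 8 -0.4; 0 -219 -95 10 -0.49")

```text
t: 0.7
tool_pos: [0.3672, 0.4096, 0.2334]
orientation: [-0.276, 3.129, -0.0]
force: [-0.2, -0.4, -0.6]
opening: 0.0929
gripper_force: 0.0
```

>>> arm_command(increments="0 -37 -47 0 0; 0 -37 -47 0 0; 0 -37 -47 0 0; 0 -37 -47 0 0")

```text
t: 1.1
tool_pos: [0.4097, 0.3718, 0.2335]
orientation: [0.27, -3.129, -0.001]
force: [-0.8, 0.5, 0.7]
opening: 0.093
gripper_force: 0.0
```

```bash
cat > w.py <<'E'
from h import *
import sys
s=robot.read_state();m=robot.camera_model('wrist');I=robot.read_camera('wrist')
cv2.imwrite(f'pics/{sys.argv[1]}.png',I)
T=R.from_rotvec(s['orientation']).as_matrix()
print('t',s['t'],'pos',s['tool_pos'],'ytool ang',np.degrees(np.arctan2(T[1,1],T[0,1])),'open',s['opening'],'F',s['force'],s['gripper_force'])
E
python3 w.py w1
```

```text
t 1.1 pos [0.4097 0.3718 0.2335] ytool ang 99.8461787222883 open 0.09299062000742865 F [-0.832   0.511   0.6516] 0.0
```

View pics/w1.png

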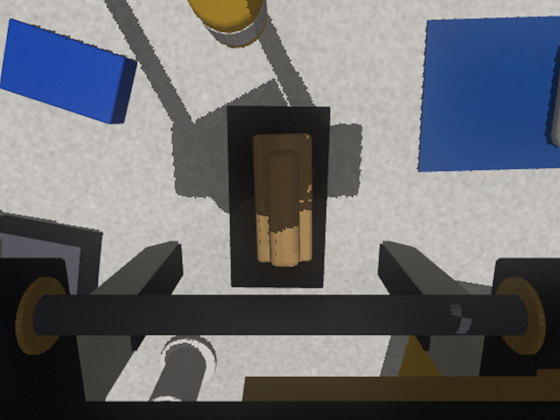

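The wrist view shows the brush ridge top running from (283,150) to (285,265). It is centred between the fingers.

```bash
python3 - <<'E'
from h import *
m=robot.camera_model('wrist');s=robot.read_state()
I=cv2.imread('pics/w1.png');hsv=cv2.cvtColor(I,cv2.COLOR_BGR2HSV)
wood=cv2.inRange(hsv,(8,60,40),(28,255,255))
a,r,b,c=blob(wood,(225,100,335,290))[0]
print(r,[plane(m,q,.06)[:2] for q in b])
far,near=plane(m,(285,265),.102),plane(m,(283,150),.102)
print('ridge',far,near,np.hypot(*(far-near)[:2]))
ce=(far+near)/2; print(ce,'tool',to_tool(s,ce-s['tool_pos']))
print('mat',[plane(m,q,.004)[:2] for q in ((228,107),(330,108),(322,287),(231,287))])
g=cv2.cvtColor(I,cv2.COLOR_BGR2GRAY);print(g[170,245:325]);print(g[250,245:325])
E
```

```text
((283.0891418457031, 199.68960571289062), (133.05499267578125, 58.518672943115234), 88.78113555908203) [array([0.3626, 0.3408]), array([0.3532, 0.3883]), array([0.4683, 0.4135]), array([0.4786, 0.3617])]
ridge [0.4552 0.3842 0.102 ] [0.3678 0.3671 0.102 ] 0.08911835003244857
[0.4115 0.3757 0.102 ] tool [ -2.8012   2.9444 131.5302]
mat [array([0.3449, 0.3103]), array([0.3289, 0.4068]), array([0.513 , 0.4364]), array([0.53  , 0.3397])]
[20 19 19 19 19 18 20 17 26 44 51 52 53 53 55 54 54 53 51 50 49 50 48 48
 52 54 55 56 54 56 57 57 56 57 58 59 59 59 59 60 59 59 58 58 57 57 56 56
 56 55 52 52 51 49 53 57 57 55 57 57 58 57 57 56 56 56 48 33 29 28 27 25
 24 24 24 25 25 26 26 26]
[ 35  34  35  34  34  34  33  34  33  33  32  35  73 104 110 117 124 125
 126 128 128 130 133 135 107  60  86 107 112 118 121 126 128 130 128 126
 128 130 133 134 136 136 134 132 132 130 129 128 125 121 115 110 106  91
  84 116 136 133 135 136 137 136 137 133 123 118  94  50  35  37  37  39
  40  40  39  41  39  39  34  98]
```

>>> arm_command(increments="0 -3 3 45 -0.02; 0 -3 3 90 -0.02; 0 -3 3 125 -0.02; 0 -3 3 144 -0.02; 0 -3 3 144 -0.02")

```text
t: 1.65
tool_pos: [0.4091, 0.3744, 0.0858]
orientation: [0.305, -3.121, 0.005]
force: [-0.6, 0.7, -0.3]
opening: 0.0932
gripper_force: 0.0
```

>>> arm_command(increments="1 0 0 0 0;1 0 0 0 0;1 0 0 0 0;1 0 0 0 0;1 0 0 0 0", grip_force=45)

```text
t: 2.15
tool_pos: [0.4132, 0.3751, 0.0904]
orientation: [-0.301, 3.126, 0.001]
force: [-0.3, 0.1, 0.5]
opening: 0.0576
gripper_force: 0.0
```

>>> arm_command(increments="1 0 0 0 0;1 0 0 0 0;1 0 0 0 0;1 0 0 0 0;1 0 0 0 0")

```text
t: 2.65
tool_pos: [0.4127, 0.3748, 0.0895]
orientation: [0.301, -3.127, 0.0]
force: [1.1, 0.1, -1.0]
opening: 0.0237
gripper_force: 45.0
```

>>> arm_command(increments="1 0 0 -45 0;1 0 0 -90 0;1 0 -45 -110 0;1 0 -90 -110 0;1 0 -140 -110 0")

```text
t: 3.15
tool_pos: [0.4398, 0.2367, 0.2006]
orientation: [-0.304, 3.125, 0.001]
force: [0.3, -0.7, -2.0]
opening: 0.0237
gripper_force: 45.0
```

>>> arm_command(increments="1 0 -48 0 0;1 0 -96 0 0;1 0 -144 0 0;1 0 -192 0 0;1 0 -240 0 0")

```text
t: 3.65
tool_pos: [0.4851, -0.0001, 0.1995]
orientation: [0.301, -3.127, -0.0]
force: [1.3, 0.9, -1.7]
opening: 0.0238
gripper_force: 45.0
```

>>> arm_command(increments="1 -15 -37 0 0.07;1 -30 -74 0 0.14;1 -44 -111 0 0.214;1 -44 -111 0 0.214;1 -44 -111 0 0.214")

```text
t: 4.15
tool_pos: [0.5494, -0.0993, 0.1987]
orientation: [-0.036, -3.14, -0.001]
force: [0.9, 0.2, -1.8]
opening: 0.0235
gripper_force: 45.0
```

```bash
python3 w.py w2
```

```text
t 4.15 pos [ 0.5494 -0.0993  0.1987] ytool ang 88.68190093904849 open 0.023511060008970498 F [ 0.8568  0.2181 -1.8019] 44.98701810836792
```

View pics/w2.png

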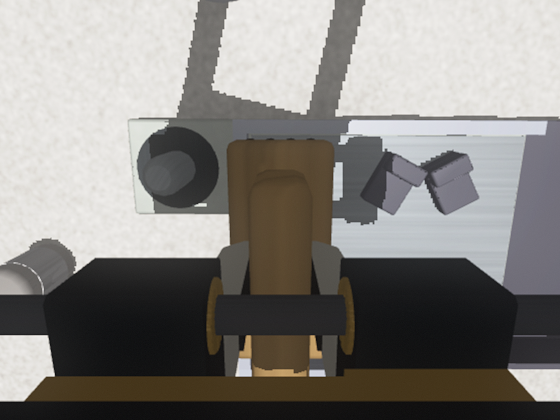

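The brush is held, with both L-blocks ahead of it at (392,183) and (452,183). I'll lower it and make the first sweep.

>>> arm_command(increments="1 -5 0 35 0;1 -5 0 60 0;1 -5 0 72 0;1 -5 0 72 0;1 -5 0 72 0")

```text
t: 4.7
tool_pos: [0.5548, -0.0981, 0.1282]
orientation: [0.032, 3.141, -0.0]
force: [0.5, -0.4, -2.0]
opening: 0.0235
gripper_force: 45.0
```

>>> arm_command(increments="1 0 20 0 0;1 0 40 0 0;1 0 60 0 0;1 0 80 0 0;1 0 100 0 0")

```text
t: 5.2
tool_pos: [0.5573, 0.0021, 0.1288]
orientation: [0.033, 3.14, -0.0]
force: [-0.2, -0.3, -2.4]
opening: 0.0239
gripper_force: 45.0
```

>>> arm_command(increments="1 0 20 0 0;1 0 40 0 0;1 0 60 0 0;1 0 80 0 0;1 0 98 0 0")

```text
t: 5.7
tool_pos: [0.5593, 0.1004, 0.1288]
orientation: [0.033, 3.14, 0.0]
force: [0.6, -0.6, -1.3]
opening: 0.0236
gripper_force: 45.0
```

>>> arm_command(increments="1 0 0 0 0;1 0 0 -40 0;1 0 0 -75 0;1 0 0 -75 0")

```text
t: 6.1
tool_pos: [0.5624, 0.0989, 0.2098]
orientation: [0.034, 3.131, 0.001]
force: [0.5, 0.3, -0.7]
opening: 0.024
gripper_force: 45.0
```

```bash
python3 w.py w3
```

```text
t 6.1 pos [0.5624 0.0989 0.2098] ytool ang 88.76755676906139 open 0.023997755671025422 F [ 0.4512  0.3028 -0.7458] 44.99922752380371
```

View pics/w3.png

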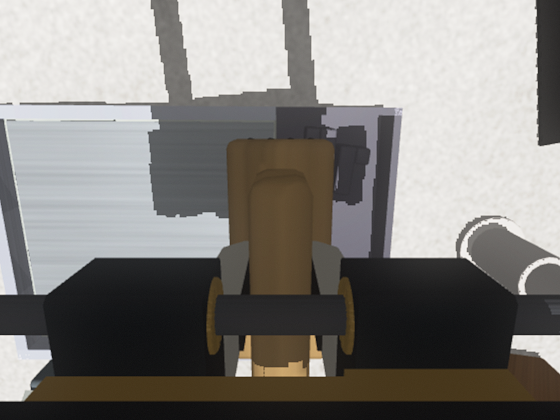

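Both L-blocks are in the tray, at (352,165) and (315,130). Next is the second pass for the cap on the far side.

>>> arm_command(increments="1 -18 -45 0 0;1 -36 -90 0 0;1 -54 -135 0 0;1 -72 -180 0 0;1 -79 -200 0 0")

```text
t: 6.65
tool_pos: [0.6334, -0.1071, 0.2008]
orientation: [-0.039, -3.139, 0.002]
force: [-0.6, 1.1, -1.5]
opening: 0.024
gripper_force: 45.0
```

>>> arm_command(increments="1 0 0 0 0;1 0 0 35 0;1 0 0 60 0;1 0 0 75 0;1 0 0 75 0")

```text
t: 7.15
tool_pos: [0.6325, -0.1012, 0.1258]
orientation: [-0.033, -3.139, -0.002]
force: [0.6, 0.4, -2.5]
opening: 0.0239
gripper_force: 45.0
```

>>> arm_command(increments="1 0 20 0 0;1 0 40 0 0;1 0 60 0 0;1 0 80 0 0;1 0 100 0 0")

```text
t: 7.65
tool_pos: [0.6357, -0.001, 0.128]
orientation: [0.033, 3.141, 0.0]
force: [0.8, -0.7, -2.2]
opening: 0.0241
gripper_force: 45.0
```

>>> arm_command(increments="1 0 20 0 0;1 0 40 0 0;1 0 60 0 0;1 0 80 0 0;1 0 98 0 0")

```text
t: 8.15
tool_pos: [0.6377, 0.0972, 0.128]
orientation: [0.033, 3.141, 0.0]
force: [-0.3, 0.3, -1.7]
opening: 0.024
gripper_force: 45.0
```

>>> arm_command(increments="1 0 0 0 0;1 0 0 -40 0;1 0 0 -85 0;1 0 -40 -85 0;1 0 -80 -85 0")

```text
t: 8.65
tool_pos: [0.6375, 0.0151, 0.2157]
orientation: [0.03, 3.136, -0.001]
force: [-0.0, -1.0, -2.9]
opening: 0.0237
gripper_force: 45.0
```

```bash
python3 - <<'E'
from h import *
I=robot.read_camera('top');J=robot.read_camera('scene');cv2.imwrite('pics/top1_raw.png',I)
a=cv2.resize(I[100:290,100:370],(780,549)[:2],interpolation=cv2.INTER_CUBIC)
cv2.imwrite('pics/c3.png',np.vstack([cv2.resize(I[110:220,130:370],(640,293)),cv2.resize(J[200:310,200:440],(640,293))]))
s=robot.read_state();print(s['tool_pos'],s['opening'])
E
```

```text
[0.6363 0.0104 0.2133] 0.023825915613016512
```

View pics/c3.png

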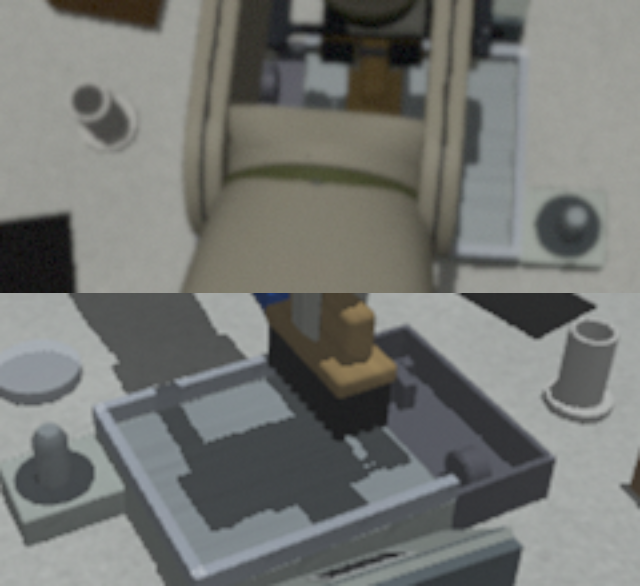

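The bed is clear: the cap is in the tray at (465,465), with the L-blocks around (402,385). Now the brush goes back to its mat.

>>> arm_command(increments="1 24 39 0 0;1 48 78 0 0;1 72 117 0 0;1 96 156 0 0;1 119 195 0 0")

```text
t: 9.25
tool_pos: [0.5202, 0.2142, 0.2127]
orientation: [0.035, 3.141, 0.0]
force: [-0.1, -0.3, -2.4]
opening: 0.0236
gripper_force: 45.0
```

>>> arm_command(increments="1 24 39 0 -0.05;1 48 78 0 -0.1;1 72 117 0 -0.16;1 98 160 0 -0.214;1 98 160 0 -0.214")

```text
t: 9.75
tool_pos: [0.4233, 0.3797, 0.2127]
orientation: [0.313, -3.125, -0.003]
force: [0.6, -0.7, -1.9]
opening: 0.0236
gripper_force: 45.0
```

>>> arm_command(increments="1 0 0 45 0;1 0 0 85 0;1 0 0 110 0;1 0 0 118 0;1 0 0 122 0")

```text
t: 10.25
tool_pos: [0.4269, 0.3744, 0.09]
orientation: [0.301, -3.126, 0.001]
force: [0.1, 1.6, -1.4]
opening: 0.0239
gripper_force: 45.0
```

```bash
python3 - <<'E'
from h import *
s=robot.read_state();print(s)
E
```

```text
{'t': 10.25, 'q': array([ 0.6298,  0.1722,  1.732 , -0.0002,  1.239 , -1.1326]), 'dq': array([ 0.0022,  0.0206, -0.0097, -0.0002, -0.0669, -0.0003]), 'joint_torque': array([  0.0703, -53.592 , -44.4291,   0.0155,   0.0762,  -0.0004]), 'tool_pos': array([0.4269, 0.3744, 0.09  ]), 'orientation': array([ 0.3005, -3.126 ,  0.0014]), 'force': array([ 0.1386,  1.5756, -1.3971]), 'wrist_torque': array([ 0.0494, -0.0062, -0.0064]), 'gripper_force': 44.998385310173035, 'opening': 0.02385237291880289}
```

>>> arm_command(increments="1 0 0 1 0;0 0 0 1 0;0 0 0 1 0;0 0 0 1 0;0 0 0 1 0")

```text
t: 10.75
tool_pos: [0.4275, 0.3754, 0.0905]
orientation: [-0.301, 3.126, 0.001]
force: [0.3, -0.4, -0.7]
opening: 0.051
gripper_force: 0.0
```

>>> arm_command(increments="0 0 0 0 0;0 0 0 -20 0;0 0 0 -60 0;0 0 0 -105 0;0 0 0 -150 0")

```text
t: 11.25
tool_pos: [0.4266, 0.3747, 0.2409]
orientation: [0.302, -3.126, 0.001]
force: [1.2, -0.4, -0.4]
opening: 0.0907
gripper_force: 0.0
```

>>> arm_command(increments="0 -42 -24 0 0.05;0 -84 -48 0 0.1;0 -126 -72 0 0.15;0 -165 -96 0 0.193;0 -180 -111 0 0.193")

```text
t: 11.75
tool_pos: [0.6278, 0.2984, 0.2387]
orientation: [0.007, 3.142, -0.001]
force: [-0.9, -0.5, 0.0]
opening: 0.0931
gripper_force: 0.0
```

>>> arm_command(increments="0 0 0 0 0;0 0 0 0 0")

```text
t: 11.95
tool_pos: [0.6248, 0.3003, 0.2392]
orientation: [-0.002, -3.141, -0.0]
force: [-0.5, -0.7, 0.6]
opening: 0.0928
gripper_force: 0.0
```

```bash
python3 w.py w4
```

```text
t 11.95 pos [0.6248 0.3003 0.2392] ytool ang 89.9092275481486 open 0.09279852101189935 F [-0.4615 -0.6825  0.601 ] 0.0
```

View pics/w4.png

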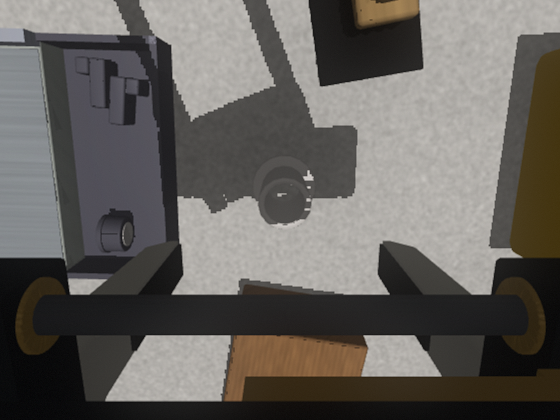

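The sleeve stands in the gripper's shadow, with its top ring at about (284,197) and its flange's upper edge at (284,156). All three scraps are visible in the tray.

```bash
python3 - <<'E'
from h import *
m=robot.camera_model('wrist');s=robot.read_state()
I=cv2.imread('pics/w4.png');g=cv2.cvtColor(I,cv2.COLOR_BGR2GRAY)
g2=cv2.createCLAHE(4,(8,8)).apply(cv2.medianBlur(g,3))
for lo,hi in((16,23),(24,30),(30,42)):
    h=cv2.HoughCircles(g2[130:240,230:340],cv2.HOUGH_GRADIENT,1,8,param1=80,param2=12,minRadius=lo,maxRadius=hi)
    for c in (h[0][:2] if h is not None else []):
        uv=c[:2]+[230,130]; z=.085 if hi<40 else .01
        p=plane(m,uv,z);print(c[2],uv,p,'diam',2*c[2]/m['fx']*(m['eye'][2]-z),'tool',to_tool(s,p-s['tool_pos']))
p=plane(m,(284.5,197),.085);print(p,proj(m,[p[0],p[1],.01]))
E
```

```text
20.2 [284.5 203.5] [0.6275 0.3046 0.085 ] diam 0.03197701628102911 tool [ -3.3775   3.5951 154.419 ]
20.2 [282.5 185.5] [0.6126 0.3029 0.085 ] diam 0.03197701628102911 tool [ 11.4629   1.9365 154.4309]
27.2 [284.5 205.5] [0.6291 0.3046 0.085 ] diam 0.04305816262954436 tool [ -5.0482   3.6009 154.4176]
29.4 [287.5 193.5] [0.6192 0.3069 0.085 ] diam 0.04654080321487954 tool [  4.9124   5.9878 154.4263]
41.4 [293.5 191.5] [0.6325 0.3145 0.01  ] diam 0.08217035896015884 tool [ -8.431   13.5648 229.4166]
31.5 [282.5 187.5] [0.6283 0.3034 0.01  ] diam 0.06252092277531458 tool [ -4.3304   2.4358 229.418 ]
[0.6221 0.3045 0.085 ] [283.6363 181.3352]
```

>>> arm_command(increments="0 -4 3.5 45 0;0 -4 3.5 90 0;0 -4 3.5 135 0;0 -4 3.5 160 0;0 -4 3.5 167 0")

```text
t: 12.5
tool_pos: [0.6249, 0.3041, 0.0682]
orientation: [0.002, -3.135, 0.004]
force: [-0.2, 0.2, -0.4]
opening: 0.0932
gripper_force: 0.0
```

>>> arm_command(increments="0.6 0 0 0 0;0.6 0 0 0 0;0.7 0 0 0 0;0.8 0 0 0 0;0.8 0 0 0 0", grip_force=30)

```text
t: 13.0
tool_pos: [0.6297, 0.3042, 0.0741]
orientation: [0.001, 3.14, 0.001]
force: [0.3, 0.8, 0.3]
opening: 0.0576
gripper_force: 0.0
```

>>> arm_command(increments="0.8 0 0 0 0;0.8 0 0 0 0;0.8 0 0 0 0;0.8 0 0 0 0")

```text
t: 13.4
tool_pos: [0.6291, 0.3039, 0.0729]
orientation: [0.001, 3.141, 0.0]
force: [-0.8, -1.1, 2.4]
opening: 0.0437
gripper_force: 30.0
```

>>> arm_command(increments="0.8 0 0 -45 0;0.8 0 0 -90 0;0.8 0 0 -128 0;0.8 0 0 -128 0;0.8 0 0 -128 0")

```text
t: 13.9
tool_pos: [0.6296, 0.3042, 0.2019]
orientation: [0.001, 3.139, 0.001]
force: [-0.7, 0.0, -1.6]
opening: 0.0434
gripper_force: 30.0
```

```bash
python3 w.py w5
```

```text
t 13.9 pos [0.6296 0.3042 0.2019] ytool ang 89.95386716813994 open 0.043431541000020765 F [-0.6912  0.005  -1.64  ] 29.999529076740146
```

View pics/w5.png

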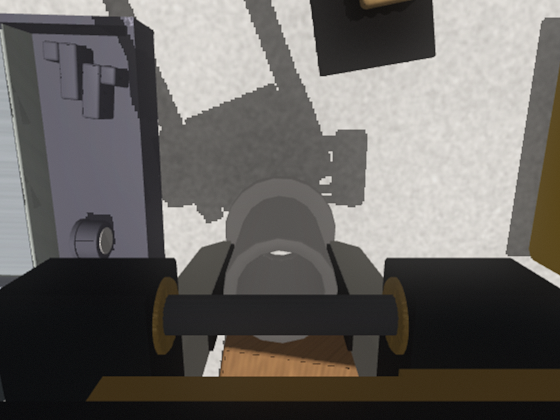

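The sleeve is held straight, with its flange's upper edge at (280,178). I'll move beside the spigot and measure it from there.

>>> arm_command(increments="0.8 2 -40 -20 0;0.8 4 -88 -30 0;0.8 6 -135 -40 0;0.8 8 -182 -45 0;0.8 10 -230 -45 0")

```text
t: 14.45
tool_pos: [0.6177, 0.0723, 0.2439]
orientation: [-0.001, -3.139, 0.0]
force: [0.8, -0.2, -0.7]
opening: 0.0436
gripper_force: 30.0
```

>>> arm_command(increments="0.8 2 -48 0 0;0.8 4 -96 0 0;0.8 6 -144 0 0;0.8 8 -192 0 0;0.8 9 -240 0 0")

```text
t: 14.95
tool_pos: [0.6079, -0.1675, 0.2426]
orientation: [-0.001, -3.137, -0.003]
force: [0.9, -0.1, -1.1]
opening: 0.0436
gripper_force: 30.0
```

>>> arm_command(increments="0.8 0 -19 0 0;0.8 0 -19 0 0;0.8 0 -19 0 0;0.8 0 -19 0 0")

```text
t: 15.35
tool_pos: [0.6094, -0.1833, 0.2446]
orientation: [0.001, -3.14, -0.002]
force: [0.8, 0.4, -1.6]
opening: 0.0433
gripper_force: 30.0
```

```bash
python3 w.py w6; python3 - <<'E'
from h import *
m=robot.camera_model('wrist');s=robot.read_state()
# held sleeve from w5-equivalent: flange edge in current image
I=cv2.imread('pics/w6.png')
print(plane(m,(280,178),s['tool_pos'][2]-.062)-s['tool_pos'],plane(m,(280,178),s['tool_pos'][2]-.072)-s['tool_pos'])
E
```

```text
t 15.35 pos [ 0.6094 -0.1833  0.2446] ytool ang 90.04182696551769 open 0.04333096158465553 F [ 0.8236  0.412  -1.5768] 29.99957861378789
[-0.0327 -0.0001 -0.062 ] [-0.031  -0.0001 -0.072 ]
```

View pics/w6.png

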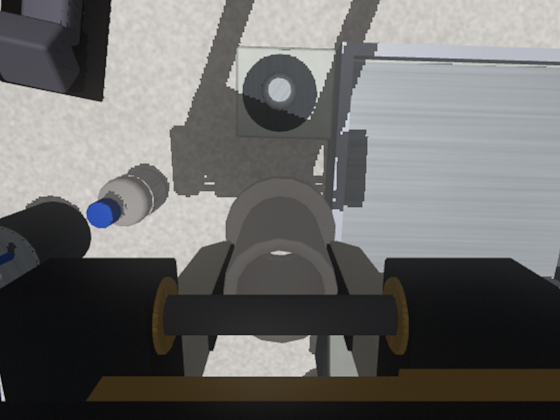

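The spigot's bright tip is at (280,90) inside the dark disc at (280,92). The held sleeve is centred in the hand.

```bash
python3 - <<'E'
from h import *
m=robot.camera_model('wrist');s=robot.read_state()
g=cv2.cvtColor(cv2.imread('pics/w6.png'),cv2.COLOR_BGR2GRAY)
a,r,b,c=blob(cv2.inRange(g,120,255),(264,74,298,108))[0]
p=plane(m,r[0],.082);print('tip',r,p,'diam',[x/m['fx']*(m['eye'][2]-.082)/.97 for x in r[1]],'tool',to_tool(s,p-s['tool_pos']))
a,r,b,c=blob(cv2.inRange(g,0,70),(236,46,324,140))[0]
for uv in ((279.5,92.5),r[0]): p=plane(m,uv,.031);print('disc',uv,p,r[1])
E
```

```text
tip ((279.5, 89.0), (24.0, 23.0), 90.0) [ 0.5234 -0.1837  0.082 ] diam [np.float64(0.02015129717558159), np.float64(0.01931165979326569)] tool [ 86.0688  -0.5343 163.0739]
disc (279.5, 92.5) [ 0.5229 -0.1837  0.031 ] (68.15391540527344, 25.536684036254883)
disc (269.549560546875, 116.65664672851562) [ 0.5443 -0.1929  0.031 ] (68.15391540527344, 25.536684036254883)
```

>>> arm_command(increments="0.8 40 0 0 0;0.8 75 0 0 0;0.8 86 -0.5 0 0;0.8 86 -0.5 0 0;0.8 86 -0.5 0 0")

```text
t: 15.9
tool_pos: [0.5245, -0.1849, 0.2463]
orientation: [-0.0, 3.14, -0.001]
force: [0.7, -0.1, -0.7]
opening: 0.0429
gripper_force: 30.0
```

>>> arm_command(increments="0.8 0 0 40 0;0.8 0 0 75 0;0.8 0 0 85 0;0.8 0 0 90 0;0.8 0 0 95 0")

```text
t: 16.4
tool_pos: [0.5249, -0.1857, 0.1519]
orientation: [0.001, 3.14, -0.001]
force: [-0.0, -0.4, 0.2]
opening: 0.0433
gripper_force: 30.0
```

>>> arm_command(increments="0.8 0 0 4 0;0.8 0 0 8 0;0.8 0 0 10 0;0.8 0 0 10 0")

```text
t: 16.8
tool_pos: [0.5237, -0.1855, 0.1408]
orientation: [0.001, 3.141, -0.0]
force: [0.1, 1.2, -0.7]
opening: 0.0436
gripper_force: 30.0
```

```bash
python3 w.py w7
```

```text
t 16.8 pos [ 0.5237 -0.1855  0.1408] ytool ang 89.95056453007021 open 0.043634203603790625 F [ 0.0536  1.1761 -0.6597] 29.999322462826967
```

View pics/w7.png

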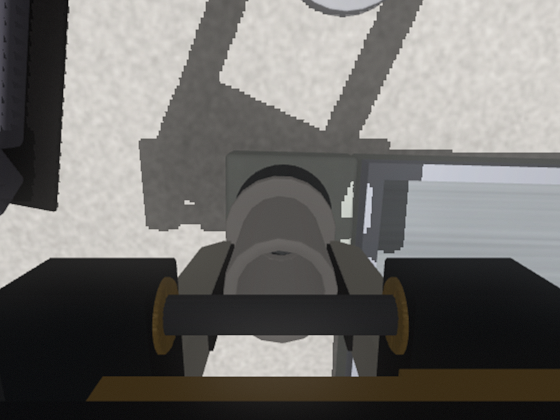

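The sleeve is 13 mm over the tip with no side force, and the flange sits concentric over the disc at (281,178). I'll keep lowering.

>>> arm_command(increments="0.8 0 0 6 0;0.8 0 0 12 0;0.8 0 0 18 0;0.8 0 0 24 0;0.8 0 0 24 0")

```text
t: 17.35
tool_pos: [0.523, -0.1851, 0.1152]
orientation: [-0.001, -3.14, -0.001]
force: [1.4, 0.6, -2.1]
opening: 0.043
gripper_force: 30.0
```

>>> arm_command(increments="0.8 0 0 5 0;0.8 0 0 9 0;0.8 0 0 12 0;0.8 0 0 14 0;0.8 0 0 14 0")

```text
t: 17.85
tool_pos: [0.5236, -0.1854, 0.1028]
orientation: [-0.001, -3.142, -0.0]
force: [-1.0, 3.2, 2.6]
opening: 0.0432
gripper_force: 30.0
```

>>> arm_command(increments="0.8 0 0 2 0;0.8 0 0 2 0;0.2 0 0 2 0;0.2 0 0 2 0;0.2 0 0 2 0")

```text
t: 18.35
tool_pos: [0.5234, -0.1856, 0.1004]
orientation: [-0.001, -3.141, 0.0]
force: [-0.5, -0.5, -0.6]
opening: 0.063
gripper_force: 0.0
```

>>> arm_command(increments="0 0 0 0 0;0 0 0 0 0;0 0 0 -20 0;0 0 0 -60 0;0 0 0 -100 0")

```text
t: 18.85
tool_pos: [0.5227, -0.1851, 0.2006]
orientation: [-0.001, -3.139, -0.002]
force: [1.0, 0.2, 0.1]
opening: 0.0926
gripper_force: 0.0
```

>>> arm_command(increments="0 20 -36 -40 0.05;0 40 -72 -40 0.1;0 60 -108 -40 0.15;0 80 -144 -40 0.2;0 100 -181 -40 0.2")

```text
t: 19.35
tool_pos: [0.4224, -0.3677, 0.2408]
orientation: [0.317, 3.125, -0.0]
force: [0.9, -0.3, -0.4]
opening: 0.0929
gripper_force: 0.0
```

>>> arm_command(increments="0 5 -15 0 0;0 5 -15 0 0;0 5 -15 0 0")

```text
t: 19.65
tool_pos: [0.4158, -0.3795, 0.2404]
orientation: [0.316, 3.126, 0.001]
force: [0.2, 0.2, 0.3]
opening: 0.0927
gripper_force: 0.0
```

```bash
python3 w.py w8; python3 - <<'E'
from h import *
for n in('top','scene'): cv2.imwrite(f'pics/{n}2_raw.png',robot.read_camera(n))
a=cv2.imread('pics/w8.png');b=cv2.imread('pics/scene2_raw.png')[200:340,80:300];c=cv2.imread('pics/top2_raw.png')[110:230,110:370]
out=np.zeros((600,800,3),np.uint8);out[:420,:560]=a
out[:153,560:800]=cv2.resize(b,(240,153));out[420:600,:283]=cv2.resize(b,(283,180),interpolation=cv2.INTER_CUBIC);out[420:600,290:680]=cv2.resize(c,(390,180),interpolation=cv2.INTER_CUBIC)
cv2.imwrite('pics/c8.png',out)
E
```

```text
t 19.65 pos [ 0.4158 -0.3795  0.2404] ytool ang 78.47055269348641 open 0.09273699135192798 F [0.191  0.2286 0.3325] 0.0
```

View pics/c8.png

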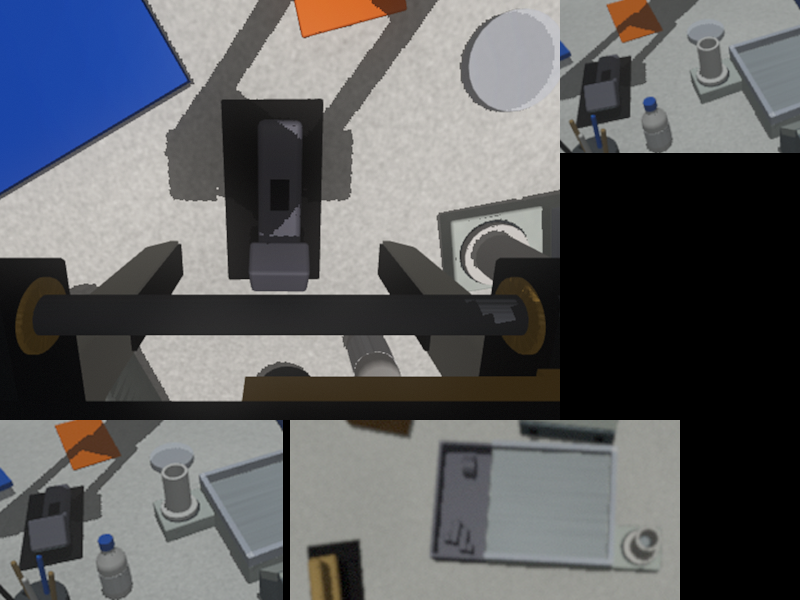

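The sleeve is fully on the pod in every view, and the bed is clear with three scraps in the tray. The scanner is upright in the wrist picture, with its handle at x 258-303, rear edge at y=120 and head at (280,265).

```bash
python3 - <<'E'
from h import *
m=robot.camera_model('wrist');s=robot.read_state()
g=cv2.cvtColor(cv2.imread('pics/w8.png'),cv2.COLOR_BGR2GRAY)
print(g[140,245:315]);print(g[220,245:315]);print(g[105:135,275])
r=plane(m,(280.5,120),.032)
for n,uv,z in(('rear',(280.5,120),.032),('L140',(258,140),.032),('R140',(303,140),.032),('L225',(257,225),.032),('R225',(301,225),.032),('mat nl',(222,99),.004),('mat nr',(323,99),.004),('mat fl',(229,278),.004),('mat fr',(319,279),.004)):
    p=plane(m,uv,z);print(n,p[:2],'tool',to_tool(s,p-s['tool_pos']))
E
```

```text
[17 18 19 17 17 18 17 18 17 16 17 17 23 33 36 37 40 40 40 41 42 42 42 41
 40 42 42 42 42 42 41 42 43 41 43 42 41 42 42 43 42 42 43 43 44 43 41 44
 44 44 41 43 42 41 40 37 39 30 21 21 22 21 23 24 22 25 24 23 24 25]
[ 31  31  31  32  31  30  29  28  29  30  28  25  24  32  39  40  41  41
  42  43  42  41  41  41  40  41  42  40  41  40  40  39  41  39  40  40
  40  41  37  72 101  99  99  97  97  97  97  98  97  98  95  87  79  78
  66  46  29  31  30  30  32  31  33  32  33  33  33  34  33  36]
[36 36 34 34 34 33 34 34 34 33 30 32 30 26 37 44 40 43 44 45 43 47 44 45
 44 45 44 44 43 44]
rear [ 0.3556 -0.3661] tool [ 62.1227   0.3544 208.6006]
L140 [ 0.3691 -0.39  ] tool [ 44.1408 -20.3977 208.594 ]
R140 [ 0.3773 -0.3493] tool [ 44.1652  21.1389 208.6103]
L225 [ 0.4488 -0.4082] tool [-37.5809 -22.4775 208.6006]
R225 [ 0.4572 -0.3662] tool [-37.5568  20.439  208.6175]
mat nl [ 0.3252 -0.418 ] tool [ 81.6736 -56.4865 236.5765]
mat nr [ 0.3445 -0.3218] tool [ 81.7323  41.6654 236.615 ]
mat fl [ 0.5094 -0.4544] tool [-106.1518  -55.7112  236.5938]
mat fr [ 0.53   -0.3582] tool [-107.2784   42.608   236.6325]
```

>>> arm_command(increments="0 -9 0 48 0.017;0 -9 0 96 0.017;0 -9 0 144 0.017;0 -9 0 180 0.017;0 -9 0 195 0.017")

```text
t: 20.3
tool_pos: [0.4229, -0.3785, 0.0412]
orientation: [-0.338, -3.118, -0.007]
force: [0.6, 0.5, -0.1]
opening: 0.0931
gripper_force: 0.0
```

>>> arm_command(increments="0 0 0 6 0;0 0 0 11 0;0.6 0 0 11 0;0.6 0 0 11 0;0.6 0 0 11 0", grip_force=40)

```text
t: 20.8
tool_pos: [0.4252, -0.3828, 0.0363]
orientation: [0.341, 3.121, -0.003]
force: [-0.5, 0.3, -0.3]
opening: 0.0733
gripper_force: 0.0
```

>>> arm_command(increments="0.8 0 0 0 0;0.8 0 0 0 0;0.8 0 0 0 0;0.8 0 0 0 0;0.8 0 0 0 0")

```text
t: 21.3
tool_pos: [0.4243, -0.3819, 0.0347]
orientation: [-0.341, -3.123, 0.0]
force: [-0.6, 0.6, 1.0]
opening: 0.0417
gripper_force: 40.0
```

```bash
python3 w.py w9
```

```text
t 21.3 pos [ 0.4243 -0.3819  0.0347] ytool ang 77.52132985326664 open 0.041686649238997175 F [-0.5597  0.5908  1.0498] 39.97840762138367
```

```bash
python3 - <<'E'
from h import *
m=robot.camera_model('top')
g=cv2.cvtColor(cv2.imread('pics/top_raw.png'),cv2.COLOR_BGR2GRAY)
d=cv2.resize(g[80:112,278:318],None,fx=6,fy=6,interpolation=cv2.INTER_CUBIC)
for th in (80,95):
    k=cv2.morphologyEx(cv2.inRange(d,0,th),cv2.MORPH_CLOSE,np.ones((21,21)))
    a,r,b,c=blob(k,(40,20,200,180))[0]
    q=b/6+[278,80]-.42; ce=np.array(r[0])/6+[278,80]-.42
    print(a,r,'c',ce,plane(m,ce,.1))
    c=sorted([plane(m,x,.1)[:2] for x in q],key=lambda v:v[1]);print(c)
E
```

```text
4586.5 ((106.81124877929688, 92.66731262207031), (103.75237274169922, 64.0625), 6.4588165283203125) c [295.3819  95.0246] [ 0.7763 -0.0467  0.1   ]
[array([ 0.7893, -0.071 ]), array([ 0.7592, -0.0683]), array([ 0.7936, -0.025 ]), array([ 0.7635, -0.0225])]
7937.5 ((113.16976928710938, 93.50035095214844), (123.17548370361328, 71.78675079345703), 6.458815574645996) c [296.4416  95.1634] [ 0.776  -0.0495  0.1   ]
[array([ 0.7903, -0.0783]), array([ 0.7567, -0.0753]), array([ 0.7955, -0.0236]), array([ 0.7618, -0.0209])]
```

>>> arm_command(increments="0.8 0 0 -40 0;0.8 0 0 -85 0;0.8 0 0 -130 0;0.8 0 0 -150 0;0.8 0 0 -150 0")

```text
t: 21.85
tool_pos: [0.426, -0.3836, 0.1889]
orientation: [0.341, 3.117, -0.007]
force: [0.8, -1.0, -1.8]
opening: 0.0418
gripper_force: 40.0
```

>>> arm_command(increments="0.8 -15 44 0 0;0.8 -29 88 0 0;0.8 -43 132 0 0;0.8 -57 174 0 0;0.8 -70 210 0 0")

```text
t: 22.35
tool_pos: [0.5376, -0.1893, 0.1816]
orientation: [-0.34, -3.119, -0.002]
force: [0.8, -1.1, -1.9]
opening: 0.0414
gripper_force: 40.0
```

>>> arm_command(increments="0.8 -14 42 0 -0.04;0.8 -28 84 0 -0.08;0.8 -42 126 0 -0.12;0.8 -57 171 0 -0.128;0.8 -57 171 0 -0.128")

```text
t: 22.85
tool_pos: [0.6312, -0.0316, 0.1811]
orientation: [-0.132, -3.135, -0.004]
force: [-0.6, -0.4, -3.0]
opening: 0.0417
gripper_force: 40.0
```

>>> arm_command(increments="0.8 0 0 0 0;0.8 0 0 0 0;0.8 0 0 0 0")

```text
t: 23.15
tool_pos: [0.6298, -0.0385, 0.1836]
orientation: [-0.144, -3.137, 0.0]
force: [-0.6, -0.3, -2.9]
opening: 0.0419
gripper_force: 40.0
```

```bash
python3 - <<'E'
from h import *
s=robot.read_state();m=robot.camera_model('scene')
J=robot.read_camera('scene');I=robot.read_camera('top');W=robot.read_camera('wrist')
out=np.zeros((600,800,3),np.uint8)
out[:300,:400]=cv2.resize(J[140:350,180:460],(400,300),interpolation=cv2.INTER_CUBIC)
out[:300,400:]=cv2.resize(I[50:218,190:414],(400,300),interpolation=cv2.INTER_CUBIC)
out[300:,:400]=cv2.resize(W,(400,300));cv2.imwrite('pics/c9.png',out)
T=R.from_rotvec(s['orientation']).as_matrix()
print(s['t'],s['tool_pos'],np.degrees(np.arctan2(T[1,1],T[0,1])),s['opening'],'shift to goal',to_tool(s,np.array([.6325,-.0376,.166])-s['tool_pos']))
E
```

```text
23.15 [ 0.6298 -0.0385  0.1836] 84.76120723581504 0.041938655178257865 shift to goal [-2.6578  1.1555 17.6046]
```

View pics/c9.png

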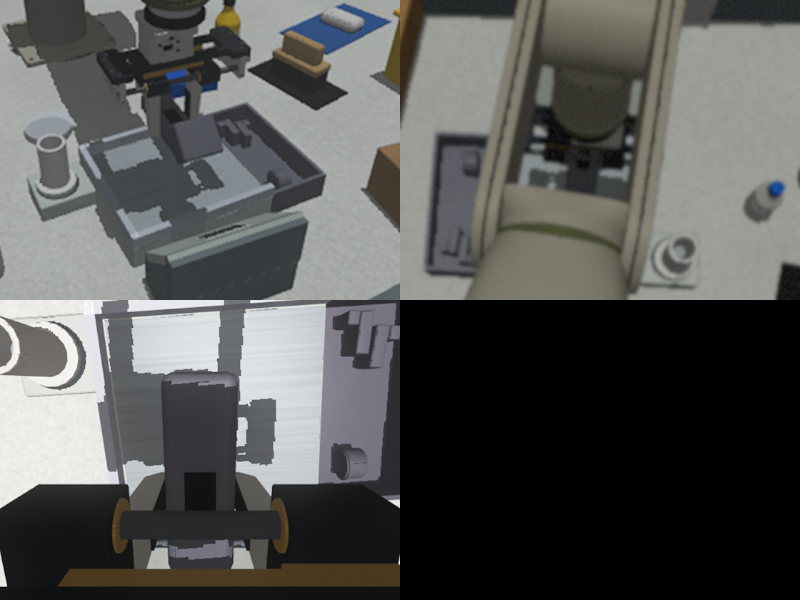

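The handle's rear edge is at wrist pixel (280,101), exactly where a centred grasp predicts. I'll move to the aim pose and hold.

>>> arm_command(increments="0.8 -1 0.5 6 0;0.8 -2 1 12 0;0.8 -2.5 1 17.5 0;0.8 -2.5 1 17.5 0;0.8 -2.5 1 17.5 0")

```text
t: 23.8
tool_pos: [0.633, -0.0365, 0.1666]
orientation: [-0.141, -3.138, -0.0]
force: [-1.1, -0.5, -2.4]
opening: 0.0417
gripper_force: 40.0
```

>>> arm_command(increments="0.8 0 0 0 0;0.8 0 0 0 0;0.8 0 0 0 0;0.8 0 0 0 0;0.8 0 0 0 0")

```text
t: 24.3
tool_pos: [0.6333, -0.0365, 0.1672]
orientation: [0.141, 3.138, -0.0]
force: [-0.6, -0.3, -2.4]
opening: 0.0415
gripper_force: 40.0
```

>>> arm_command(increments="0.8 0 0 0 0;0.8 0 0 0 0;0.8 0 0 0 0;0.8 0 0 0 0;0.8 0 0 0 0")

```text
t: 24.8
tool_pos: [0.6332, -0.0365, 0.1671]
orientation: [-0.141, -3.138, 0.0]
force: [1.1, -0.3, -2.0]
opening: 0.0415
gripper_force: 40.0
```

>>> arm_command(increments="0.8 0 0 0 0;0.8 0 0 0 0;0.8 0 0 0 0;0.8 0 0 0 0;0.8 0 0 0 0")

```text
t: 25.3
tool_pos: [0.6332, -0.0365, 0.1671]
orientation: [-0.141, -3.138, 0.0]
force: [-0.3, -0.2, -1.8]
opening: 0.0415
gripper_force: 40.0
```

>>> arm_command(increments="0.8 0 0 0 0;0.8 0 0 0 0;0.8 0 0 0 0;0.8 0 0 0 0;0.8 0 0 0 0")

```text
t: 25.8
tool_pos: [0.6332, -0.0365, 0.1671]
orientation: [0.141, 3.138, 0.0]
force: [-0.0, -0.2, -1.4]
opening: 0.0418
gripper_force: 40.0
```

```bash
python3 w.py w10; python3 - <<'E'
from h import *
I=robot.read_camera('scene');cv2.imwrite('pics/s10.png',I);n=robot.camera_model('scene');s=robot.read_state()
T=R.from_rotvec(s['orientation']);f=-T.as_matrix()[:,0]
win=s['tool_pos']+.087*f+[0,0,-.0105];print('window',win,'aim at z~.1',win+(f-[0,0,1])/np.sqrt(2)*.08,proj(n,win))
g=cv2.cvtColor(cv2.imread('pics/w10.png'),cv2.COLOR_BGR2GRAY);print(g[85:115,275])
b=g
E
```

```text
t 25.8 pos [ 0.6332 -0.0365  0.1671] ytool ang 84.85345364894113 open 0.041792103267628514 F [-0.0476 -0.1629 -1.422 ] 39.97531592845917
window [ 0.7199 -0.0443  0.1566] aim at z~.1 [ 0.7762 -0.0494  0.1001] [321.159  258.5974]
[230 228 227 228 227 226 227 228 229 230 231 231 236 186 102  92  74  80
  89  98 105 109 112 115 119 122 126 130 137 103]
```

The window aimed at (0.776, -0.049, 0.100), against a measured label centre of (0.776, -0.050, 0.099). The hold lasted just over 2 s. Now I'll return the scanner.

>>> arm_command(increments="0.8 5 0 -25 0;0.8 25 -45 -25 0;0.8 46 -90 -25 0;0.8 67 -134 -25 0;0.8 88 -178 -25 0")

```text
t: 26.4
tool_pos: [0.5286, -0.2072, 0.1924]
orientation: [0.14, 3.138, -0.0]
force: [0.7, -0.7, -1.9]
opening: 0.0418
gripper_force: 40.0
```

>>> arm_command(increments="0.8 21 -45 0 0.04;0.8 43 -90 0 0.08;0.8 64 -135 0 0.12;0.8 85 -178 0 0.128;0.8 89.5 -189 0 0.128")

```text
t: 26.9
tool_pos: [0.4207, -0.39, 0.1924]
orientation: [-0.348, -3.122, 0.003]
force: [0.4, 0.5, -1.2]
opening: 0.0416
gripper_force: 40.0
```

>>> arm_command(increments="0.8 0 0 0 0;0.8 0 0 0 0;0.8 0 0 30 0;0.8 0 0 70 0;0.8 0 0 110 0")

```text
t: 27.4
tool_pos: [0.4254, -0.3847, 0.0818]
orientation: [0.337, 3.122, -0.001]
force: [1.1, -0.2, -2.1]
opening: 0.0413
gripper_force: 40.0
```

```bash
python3 w.py w11; python3 - <<'E'
from h import *
s=robot.read_state();m=robot.camera_model('wrist')
print(to_tool(s,np.array([.4235,-.386,.0345])-s['tool_pos']))
g=cv2.cvtColor(cv2.imread('pics/w11.png'),cv2.COLOR_BGR2GRAY);print(g[85:115,275])
E
```

```text
t 27.4 pos [ 0.4254 -0.3847  0.0818] ytool ang 77.67776116116603 open 0.041259602378527924 F [ 1.0526 -0.1931 -2.0843] 39.97504234313965
[-3.0025 -4.8222 38.8934]
[ 49  50  49  48  47  47  46  46  45  44  45  42  40  40  39  46  63  74
  85  95 101 105 110 113 117 119 125 127 133 137]
```

>>> arm_command(increments="0.8 0 0 0 0;0.8 0 0 0 0;0.8 0 0 0 0")

```text
t: 27.75
tool_pos: [0.4255, -0.3872, 0.0854]
orientation: [0.34, 3.119, -0.005]
force: [1.0, -0.3, -1.1]
opening: 0.0418
gripper_force: 40.0
```

>>> arm_command(increments="0.8 0 -2 15 0;0.8 0 -2 30 0;0.8 0 -2 40 0;0.8 0 -2 44 0;0.8 0 -2 44 0")

```text
t: 28.25
tool_pos: [0.4223, -0.3873, 0.0366]
orientation: [-0.342, -3.121, -0.003]
force: [-0.7, -0.0, -1.1]
opening: 0.042
gripper_force: 40.0
```

>>> arm_command(increments="0.8 0 0 1 0;0.8 0 0 2 0;0.8 0 0 3 0;0.8 0 0 3 0")

```text
t: 28.65
tool_pos: [0.4232, -0.3882, 0.0354]
orientation: [0.341, 3.123, -0.0]
force: [-0.4, -0.5, -1.4]
opening: 0.0419
gripper_force: 40.0
```

>>> arm_command(increments="0.8 0 0 0.7 0;0.8 0 0 0.7 0;0.3 0 0 0.7 0;0.2 0 0 0.7 0;0.1 0 0 0.7 0")

```text
t: 29.15
tool_pos: [0.4232, -0.3883, 0.0347]
orientation: [0.341, 3.123, -0.0]
force: [-0.0, -0.2, -0.7]
opening: 0.0614
gripper_force: 0.0
```

>>> arm_command(increments="0 0 0 0 0;0 0 0 0 0;0 0 0 0 0;0 0 0 -20 0;0 0 0 -60 0")

```text
t: 29.65
tool_pos: [0.4209, -0.3857, 0.0912]
orientation: [-0.341, -3.117, -0.008]
force: [0.1, 0.5, 0.5]
opening: 0.0927
gripper_force: 0.0
```

>>> arm_command(increments="0 0 0 -45 0;0 0 0 -90 0;0 0 0 -140 0;0 45 0 -150 0;0 75 0 -150 0")

```text
t: 30.15
tool_pos: [0.3499, -0.373, 0.2483]
orientation: [0.34, 3.119, -0.007]
force: [0.1, -0.4, -0.2]
opening: 0.0926
gripper_force: 0.0
```

>>> arm_command(increments="0 0 0 0 0;0 0 0 0 0;0 0 0 0 0;0 0 0 0 0")

```text
t: 30.55
tool_pos: [0.3505, -0.3719, 0.2441]
orientation: [-0.34, -3.123, -0.001]
force: [0.0, -0.5, -0.1]
opening: 0.0931
gripper_force: 0.0
```

```bash
python3 - <<'E'
from h import *
m=robot.camera_model('top')
I=robot.read_camera('top');J=robot.read_camera('scene');cv2.imwrite('pics/topf.png',I);cv2.imwrite('pics/scenef.png',J)
cv2.imwrite('pics/cf.png',np.vstack([cv2.resize(I[90:290,90:470],(570,300),interpolation=cv2.INTER_CUBIC),cv2.resize(J[130:370,90:490],(500,300),interpolation=cv2.INTER_CUBIC)[:, :].copy() if 0 else cv2.resize(J[130:350,70:488],(570,300),interpolation=cv2.INTER_CUBIC)]))
hsv=cv2.cvtColor(I,cv2.COLOR_BGR2HSV)
a,r,b,c=blob(cv2.inRange(hsv,(8,70,50),(28,255,255)),(110,185,170,275))[0]
print('wood',r,plane(m,r[0],.075)[:2]); print(robot.read_state()['t'],robot.read_state()['tool_pos'])
E
```

```text
wood ((133.1956024169922, 221.86203002929688), (44.779823303222656, 19.982805252075195), 83.41805267333984) [0.4265 0.3677]
30.65 [ 0.3504 -0.3718  0.244 ]
```

View pics/cf.png

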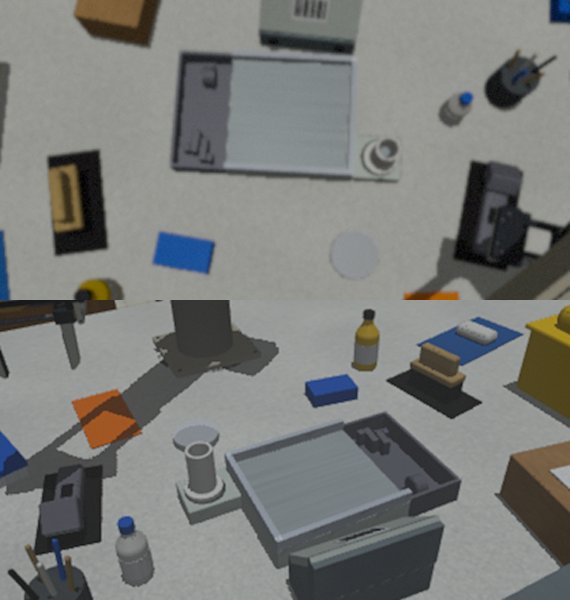

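The final views show the brush standing on its mat at (67,197) and the scanner flat on its mat at (497,200). The sleeve is home at (385,152), and all three scraps are in the tray. The gripper is clear of everything.

```bash
python3 -c "
from plant import robot
print(robot.close_job())"
```

```text
the job is handed in; nothing more can be done
None
```

The job is handed in at about 31 s of robot time, with no verdict returned: my last views and readings show all three scraps swept into the tray, the brush and scanner back on their mats, the sleeve home on the spigot, and the label scan held for just over 2 s after it.

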